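# Level the mould stand and load it past the one-way pawl

### The job

First level the stand: turn the red foot knob until the bubble sits between the two black lines of the spirit level. Then load every graphite mould on the bench, upright, into the mouth of the stand's channel and push it along until it is wholly past the red sprung pawl and the pawl has snapped back behind the last one; the moulds must not touch the bed while it is still well off level. Leave the bed level, and do not disturb the igniter box or the tray of cans.

Things in the scene. Friction and masses are not known exactly. Their poses are not given: they have to be found in the camera images.
- bed (a joint): sideways tilt of the aluminium bed about the channel's long axis, rad: 0 is level, negative when the knob's side (left, looking along the channel from its mouth) is low. Starts at about -0.05 to -0.11; stops at +-0.14. It stays where the knob leaves it.
- foot_knob: levelling knob on the bed's left ear. Red grip bar 50 mm long (own x), 14 mm wide (own y), on a 38 mm black disc. Origin on the turning axis (own z, up) at the disc's underside, 1 mm above the ear and about 51 mm above the bench when level; the bar spans 8 to 32 mm above the origin. It tilts with the bed.
- knob_grip (a point): point on the knob's axis at half height of the red bar. Turning clockwise seen from above raises the knob's side, 0.035 rad of bed tilt per rad of knob. Friction about 0.1 N m; stays where left; turns up to 4 rad either way from level.
- bubble: white bubble, a 10 mm square, of the spirit level on the bed's right ear; it slides along the bed's y by 270 mm per rad of bed tilt, towards the knob's side (+y) when that side is high. Origin at its centre; over point vial_mid when the bed is level.
- vial_mid (a point): middle of the yellow-green vial of the spirit level (76 mm long, along the bed's y), with a black line 10 mm to either side. The bubble is wholly between the lines when within 5 mm of this point.
- gate (a point): point on the channel's floor and centre line, level with the pawl's tip. x runs along the channel away from the mouth, y left, z up; about 50 mm above the bench. Channel: open end at x -155 mm, blue walls 12 mm high, 6 mm thick, 76 mm apart from x -155 to -80, tapering to 60 mm apart at x -45, then 60 mm to the end stop at x 289 (room for four moulds).
- mouth (a point): point on the channel floor in the middle of the wide mouth, 112 mm upstream (-x) of the gate; same axes. A mould set here with its 66 mm side along the channel, either way round, is clear of the pawl. Beside it flat ears at floor height, 60 mm long in x, reach 140 mm to left (knob) and right (vial, up to 19 mm high).
- strap_start (a point): where the two yellow straps over the channel begin, 50 mm beyond the gate, at their underside, 61 mm above the channel floor (tops 67 mm; yellow cross bars up to 73 mm at 100 and 280 mm beyond the gate, on posts outside the walls). They run to the end stop, so moulds cannot be put in from above there.
- pawl (a joint): angle of the red sprung pawl in the left channel wall, rad: 0 is sprung in, tip 10 mm into the channel, blocking return; 0.13 to 0.25 while a mould holds it aside. 12 mm high. A mould moving along +x pushes it aside with 2 to 4 N; when the mould's rear face is past the tip it springs back. Moulds already inside are pushed along by the next one.
- pawl_tip (a point): top of the pawl's tip.
- igniter: bystander: blue igniter box 75 x 160 x 50 mm with a yellow panel, origin at the centre of its underside.
- can_tray: bystander: white open tray 90 x 180 x 40 mm with two metal cans in it, origin at the centre of its underside.
- mould1: dark graphite mould block 1: box 66 mm (own x) by 56 mm (own y) by 55 mm high, about 0.22 to 0.38 kg, yellow tag and a round black pouring hole on its top; origin at the centre of its underside, z up. Stands loose on the bench at the start; may be absent.
- mould2: dark graphite mould block 2: box 66 mm (own x) by 56 mm (own y) by 55 mm high, about 0.22 to 0.38 kg, yellow tag and a round black pouring hole on its top; origin at the centre of its underside, z up. Stands loose on the bench at the start; may be absent.
- mould3: dark graphite mould block 3: box 66 mm (own x) by 56 mm (own y) by 55 mm high, about 0.22 to 0.38 kg, yellow tag and a round black pouring hole on its top; origin at the centre of its underside, z up. Stands loose on the bench at the start; may be absent.
- mould4: dark graphite mould block 4: box 66 mm (own x) by 56 mm (own y) by 55 mm high, about 0.22 to 0.38 kg, yellow tag and a round black pouring hole on its top; origin at the centre of its underside, z up. Stands loose on the bench at the start; may be absent.
Mind the look-alikes: they are no part of the job. Leave any purple look-alike of the mould2 alone.

How it is judged:
By the outcome, as a careful person would: the job done as asked, in the order asked, and still so for the second after the job is handed in, with the robot touching nothing.
Of mould1, mould2, mould3, mould4 only 3 to 4 are there at a start; the rules pass over those that are not, and their reading is None.
At some moment in a run one of mould1, mould2, mould3, mould4 may be knocked a few centimetres aside while the robot is not near it.
Once in a run the grip may slacken for a moment while it holds something.
It also fails if it takes over 210 s, if anything falls off the work surface, if the arm or the gripper's body presses on something with over 40 N, if the wrist force passes 120 N, or if a joint passes its speed limit or range.

### The arm

A 7-joint arm with a two-finger parallel gripper is mounted at the origin on the work surface. World frame = base frame: x ahead of the robot, y to its left, z up, the work surface at z = 0. Lengths are in mm, angles in rad, forces in N, time in s.
With the tool pointing down it reaches from about 400 to 875 mm from the base axis. Payload 4.4 kg.
Tool frame: the origin (TCP) lies on the centre line of the jaws, within the pads' length; the fingertips stand 19 mm ahead of it and the grasp point (between the pads) is the TCP; z points along the fingers, y is the line along which they close (so a half turn about z gives the same grasp; the last joint's range is limited). The gripper opens to 85 mm and grips with 20 to 120 N. Pads are 22 mm wide; open, the fingers measure 114 mm over their backs; the gripper's body (76 mm by 85 mm) begins 54 mm behind the grasp point. The pads swing forward as they close: fully open they stand 13 mm farther back than shut.
Start: joints at [1.112, 0.628, 0.038, 1.517, -0.027, 0.996, -0.02], TCP at [248.832, -600.5, 250.313] pointing down, gripper open.
Joint ranges: [-3.06, 3.06], [-0.37, 2.12], [-1.25, 1.32], [0.18, 2.47], [-1.1, 4.24], [0.23, 1.98], [-2.94, 2.94]. Speed limits (rad/s): [2.57, 2.57, 3.14, 3.14, 3.14, 3.14, 3.14].

### API

Orientations are given as [roll, pitch, yaw] about the fixed x, y, z axes, in that order (R = Rz(yaw) Ry(pitch) Rx(roll)).
In Python, from cell import ctrl, viewer, silhouettes gives the robot as it stands.
- The arm moves only by the shell command python3 -m creep 'ROWS'. ROWS is JSON, a list of rows, each an object with "jaw": the gripper command: -1 is shut, 1 is fully open, values between are in proportion; "xyz": the shift along the tool's x, y, z in mm, a list of three; "angular": the turn, a rotation vector about the tool's x, y, z in rad, a list of three. In form: [{"jaw": jaw, "xyz": [tx, ty, tz], "angular": [rx, ry, rz]}, ...]. A call has 1 to 12 rows; each row is the pose to reach, as a shift and turn from the pose commanded when the call began, along the tool's axes at that moment; what a row does not reach only later rows make up. A row lasts 1/8 s, in which the tool goes at most 62.5 mm and 10.7 degrees, less where a joint would pass 70% of its speed; a pose out of reach is approached as far as the arm can. A call with a gripper value outside its range is refused whole. The fingers move at their own pace and stop on an object; the grip force is fixed at half the most. Time passes only in rows, so rows that repeat a pose let the fingers close. It gives the time, the measured TCP pose, the force, the opening and the grip force at its end, in the units of the state.
- ctrl.read_state(): the state, without advancing time (a new reading comes with each control period).
- viewer.get_image(name): name is "scene" or "top" or "wrist"; returns (picture, depth): 400x640x3 uint8, red, green, blue; 400x640 float32, mm along the optical axis (not along the pixel's ray), 0 where there is no reading.
- viewer.camera_model(name): a dict with "fx", "fy", "cx", "cy" (pixels), "T" (4x4, takes a point from camera to world coordinates). Camera axes: x right, y down, z forward; pixel columns grow to the right and rows downward; lengths in mm; the calibration is good to about 2 mm. A picture is of the moment at which its call begins: read the wrist's pose just before it. camera_model takes no time and is no camera call; for the wrist camera it gives the pose at the moment of the call.
- ctrl.finish_job(): hands the job in; it is judged then, once.
Trained networks look in the newest picture that a camera, given by its name, has taken for a name from the list of things; names that differ only in an ending like _2 or _b are one class to them, and where a whole thing is asked for, a point or a joint stands for the part that bears it (a point fixed in the world has none). Each returns a list of dicts, best first, with "score" (0 to 1); they miss things now and then, are a little off and sometimes report something else, mostly with a low value. They report only what shows in the picture. A call takes as long as a camera call. They do not tell look-alikes from the thing itself.
- silhouettes(camera, target): "pixels" (400x640 bool, what is visible of it) and "xy" ([column, row] in pixels, amid what is visible of it).
The state is a dict: "clock": time; "qpos": joint angles; "qd": joint speeds; "tau": joint torques, N m; "eef_pos": TCP position; "tool_rot": TCP orientation; "force": force on the tool from outside, world axes, zero at the start; "torque": the same for the moment, N m; "width": finger opening in mm; "gripper_force": force on a finger pad.
Only numpy, scipy, OpenCV 4.12 (cv2) and the standard library are available. Lean on these libraries where they do the work, as an engineer would, in place of code of your own. Each camera call takes 0.05 s, during which the arm holds its last target. There are 200 camera calls.

## Working session

There is one attempt and no reset: what is moved stays moved. The work goes in short steps, Python scripts to look and compute and a shell command to move; the robot and the scene stay as the last step left them, time stands still between calls to the robot, and variables do not carry over. Pictures are saved under pics/ and viewed, at most 16 in all, crops included, and the job is handed in when it is done.

```bash
ls; mkdir -p pics
cat > h.py <<'E'
import numpy as np, cv2
from cell import ctrl, viewer, silhouettes
from scipy.spatial.transform import Rotation as R
def grab(n,save=None):
    im,d=viewer.get_image(n); m=viewer.camera_model(n)
    if save: cv2.imwrite('pics/'+save,im[:,:,::-1])
    return im,d,m
def world(u,v,d,m):
    u,v,d=map(np.asarray,(u,v,d))
    p=np.stack([(u-m['cx'])/m['fx']*d,(v-m['cy'])/m['fy']*d,d,np.ones_like(d,dtype=float)],-1)
    return (p@np.array(m['T']).T)[...,:3]
def cloud(d,m):
    v,u=np.mgrid[:400,:640]; return world(u,v,d.astype(float),m)
def st():
    s=ctrl.read_state(); print({k:np.round(s[k],3).tolist() for k in('clock','eef_pos','tool_rot','force','width','gripper_force')}); return s
E
python3 - <<'E'
from h import *
s=st(); print(s['qpos'])
for n in('top','scene'):
    im,d,m=grab(n,n+'1.png'); print(n,np.round(m['T'],2).tolist(),m['fx'])
    if n=='top':
        P=cloud(d,m)
        for t in('mould1','foot_knob','bubble','pawl','igniter','can_tray','bed'):
            for r in silhouettes(n,t):
                k=r['pixels']&(d>0); q=P[k]
                print(t,round(r['score'],2),np.round(r['xy']),k.sum(),np.median(q,0).round(),np.percentile(q,98,axis=0).round()) if k.any() else 0
E
```

```text
pics
{'clock': 0.0, 'eef_pos': [248.598, -599.945, 249.396], 'tool_rot': [-3.14, 0.0, 0.393], 'force': [0.065, -0.07, -0.123], 'width': 85.032, 'gripper_force': 0.0}
[ 1.11221417  0.6293247   0.03842939  1.51838875 -0.0269842   0.99626915
 -0.01999921]
top [[0.02, -0.99, 0.15, 365.23], [-1.0, -0.01, 0.01, 38.92], [-0.01, -0.15, -0.99, 1274.7], [0.0, 0.0, 0.0, 1.0]] 471.96035432970837
mould1 0.95 [465. 196.] 662 [ 590. -323.   54.] [ 625. -294.   59.]
mould1 0.76 [251. 269.] 655 [390. 228.  54.] [422. 263.  60.]
mould1 0.75 [162. 244.] 709 [455. 467.  54.] [492. 506.  59.]
mould1 0.71 [449. 260.] 665 [ 426. -294.   54.] [ 457. -271.   59.]
mould1 0.68 [206. 256.] 673 [419. 339.  54.] [454. 375.  60.]
mould1 0.55 [206. 198.] 694 [576. 354.  53.] [613. 391.  59.]
foot_knob 0.49 [308. 232.] 205 [485.  75.  72.] [503.  98.  80.]
pawl 0.64 [349. 196.] 7790 [598. -25.  51.] [880.  88. 122.]
pawl 0.36 [335. 207.] 6 [550.   5.  60.] [553.   7.  66.]
pawl 0.16 [260. 146.] 1807 [724. 220.  49.] [765. 299.  54.]
igniter 0.93 [259. 146.] 1842 [724. 220.  49.] [765. 300.  54.]
can_tray 0.68 [428. 151.] 2390 [ 720. -241.    7.] [ 778. -147.   49.]
can_tray 0.6 [309. 232.] 209 [485.  77.  72.] [503. 101.  80.]
bed 0.84 [350. 190.] 7544 [598. -25.  51.] [879.  87. 122.]
scene [[-0.47, 0.56, -0.68, 1190.61], [0.88, 0.31, -0.36, 393.19], [0.01, -0.77, -0.64, 665.27], [0.0, 0.0, 0.0, 1.0]] 386.56287565098216
```

Run:
```python
import cv2
im=cv2.imread('pics/top1.png'); c=im[90:320,130:510]; cv2.imwrite('pics/top1c.png',cv2.resize(c,None,fx=2.1,fy=2.1,interpolation=cv2.INTER_CUBIC))
```

```text
(no output)
```

View pics/top1c.png

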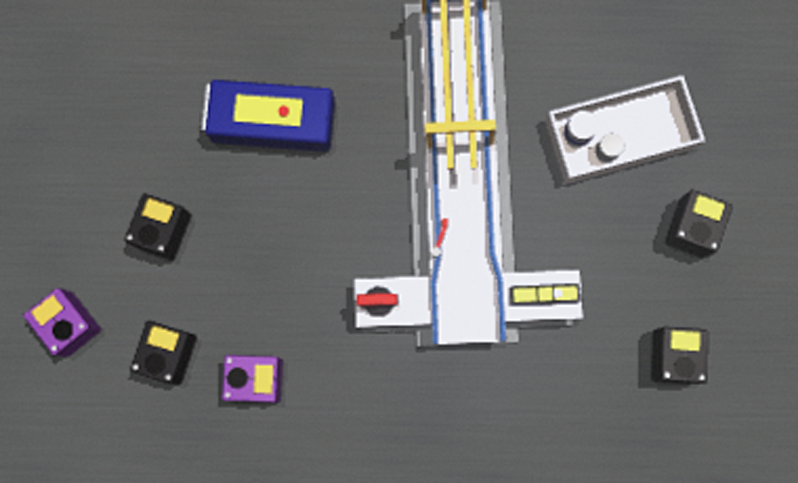

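View pics/scene1.png

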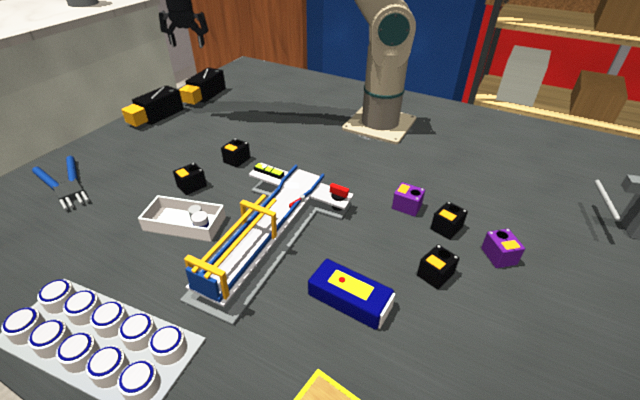

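The enlarged crop shows the following:
- **Moulds:** four dark ones at crop (157,225), (162,352), (680,355) and (702,222), which match the dark graphite description.
- **Look-alikes:** two purple ones at (60,322) and (250,378), which stay untouched.
- **Spirit level:** the bubble is at the right end of the vial (565,293), so the knob's side is low.

Next I'll measure the poses.

```bash
cat >> h.py <<'E'
def moulds(n,im,d,m,zmin=47,zmax=63):
    P=cloud(d,m); out=[]
    for r in silhouettes(n,'mould1'):
        k=r['pixels']&(d>0)
        if r['score']<.3 or k.sum()<150: continue
        c=np.median(im[k].astype(int),0); purple=(c[2]-c[1])>30
        q=P[k]; q=q[(q[:,2]>zmin)&(q[:,2]<zmax)]
        (x,y),(w,h),a=cv2.minAreaRect(q[:,:2].astype(np.float32))
        if w<h: a+=90; w,h=h,w     # a = direction of the long side
        a=(a+90)%180-90
        out.append((x,y,a)); print('PURPLE' if purple else 'dark',round(r['score'],2),np.round(r['xy']),'xy',round(x),round(y),'size',round(w),round(h),'long-side deg',round(a),'ztop',np.median(q[:,2]).round())
    return out
def hsvmask(im,lo,hi): return cv2.inRange(cv2.cvtColor(im,cv2.COLOR_RGB2HSV),lo,hi)>0
E
python3 - <<'E'
from h import *
im,d,m=grab('top'); P=cloud(d,m); moulds('top',im,d,m)
v,u=np.mgrid[:400,:640]
roi=(abs(P[...,1]+20)<140)&(P[...,0]>400)&(P[...,0]<900)
b=hsvmask(im,(100,100,60),(125,255,255))&roi&(P[...,2]>40)&(P[...,2]<75)
q=P[b]; q=q[(q[:,0]>440)]
# left/right wall lines
far=q[q[:,0]>600]; mid=np.median(far[:,1])
for nm,s in(('L',far[far[:,1]>mid]),('R',far[far[:,1]<=mid])):
    s=s[abs(s[:,1]-np.median(s[:,1]))<15]; print(nm,len(s),np.polyfit(s[:,0],s[:,1],1),s[:,0].min(),s[:,0].max(),np.median(s[:,2]))
print('wall x range',q[:,0].min(),q[:,0].max())
for nm,k in(('red',hsvmask(im,(0,140,90),(8,255,255))|hsvmask(im,(173,140,90),(180,255,255))),('vial',hsvmask(im,(24,90,90),(40,255,255)))):
    k=k&roi&(P[...,2]>35)
    n,l,s,c=cv2.connectedComponentsWithStats(k.astype(np.uint8))
    for i in range(1,n):
        if s[i,4]>5:
            w=P[l==i]; print(nm,s[i].tolist(),w.mean(0).round(1),w.min(0).round(),w.max(0).round())
E
```

```text
dark 0.97 [462. 195.] xy 593 -327 size 65 57 long-side deg -21 ztop 54.0
dark 0.96 [204. 198.] xy 580 360 size 66 58 long-side deg -19 ztop 55.0
dark 0.82 [165. 243.] xy 456 473 size 67 57 long-side deg 40 ztop 55.0
dark 0.67 [207. 255.] xy 420 343 size 66 57 long-side deg -16 ztop 54.0
dark 0.63 [451. 257.] xy 427 -299 size 66 56 long-side deg -2 ztop 54.0
L 109 [  0.04946434 -23.87495388] 600.9092374675569 884.44213956354 59.48440232283269
R 133 [ 4.83249271e-02 -8.89370050e+01] 601.3448446829185 886.9085756780812 62.90538691924212
wall x range 441.50622257636087 886.9085756780812
red [338, 194, 5, 13, 19] [574.6  -1.7  59.6] [559.  -6.  55.] [590.   4.  65.]
red [300, 230, 19, 6, 98] [487.1  78.   76.5] [479.  55.  70.] [493. 101.  82.]
vial [330, 77, 33, 8, 139] [874.  -13.2 121.4] [865. -53. 111.] [889.  30. 129.]
vial [332, 86, 34, 67, 475] [755.2 -17.  116.4] [685. -61.  51.] [879.  21. 128.]
vial [342, 154, 4, 16, 46] [662.7  -8.2 114. ] [644. -11.  44.] [683.  -6. 121.]
vial [353, 154, 4, 16, 46] [662.8 -35.9 115.4] [643. -39.  49.] [688. -33. 121.]
vial [375, 226, 28, 8, 158] [ 497.5 -122.6   67.7] [ 488. -160.   60.] [508. -91.  74.]
```

The channel runs at about 0.049 rad. Moving above the knob.

```bash
python3 -m creep '[{"jaw":1,"xyz":[480,-535,0],"angular":[0,0,-1.178]},{"jaw":1,"xyz":[480,-535,0],"angular":[0,0,-1.178]},{"jaw":1,"xyz":[480,-535,0],"angular":[0,0,-1.178]},{"jaw":1,"xyz":[480,-535,0],"angular":[0,0,-1.178]},{"jaw":1,"xyz":[480,-535,0],"angular":[0,0,-1.178]},{"jaw":1,"xyz":[480,-535,0],"angular":[0,0,-1.178]},{"jaw":1,"xyz":[480,-535,0],"angular":[0,0,-1.178]},{"jaw":1,"xyz":[480,-535,0],"angular":[0,0,-1.178]},{"jaw":1,"xyz":[480,-535,0],"angular":[0,0,-1.178]},{"jaw":1,"xyz":[480,-535,0],"angular":[0,0,-1.178]},{"jaw":1,"xyz":[480,-535,0],"angular":[0,0,-1.178]},{"jaw":1,"xyz":[480,-535,0],"angular":[0,0,-1.178]}]'
cat >> h.py <<'E'
def bubble(im,P,n):
    # vial pixels and white bubble inside it
    o=None
    for r in silhouettes(n,'bubble')[:3]:
        k=r['pixels']; print('bubble',round(r['score'],2),np.round(r['xy']),np.nanmedian(P[k],0).round(1))
    k=hsvmask(im,(24,90,90),(40,255,255))&(P[...,0]<540)&(P[...,2]>40)&(P[...,1]<-60)&(P[...,1]>-190)
    if k.any():
        q=P[k]; (x,y),wh,a=cv2.minAreaRect(q[:,:2].astype(np.float32)); print('vial',round(x,1),round(y,1),np.round(wh,1),'z',q[:,2].mean().round(1))
        return x,y
E
python3 - <<'E'
from h import *
s=st(); print(np.round(s['qpos'],3))
im,d,m=grab('wrist','w1.png'); P=cloud(d,m); print(np.round(m['T'],2).tolist())
k=(hsvmask(im,(0,140,60),(8,255,255))|hsvmask(im,(173,140,60),(180,255,255)))&(P[...,2]>60)&(d>0)
n,l,ss,c=cv2.connectedComponentsWithStats(k.astype(np.uint8))
for i in range(1,n):
    if ss[i,4]>100: q=P[l==i]; zt=np.percentile(q[:,2],90); q=q[q[:,2]>zt-10]; print(ss[i],q.mean(0).round(1),'top',zt,cv2.minAreaRect(q[:,:2].astype(np.float32)))
bubble(im,P,'wrist')
im,d,m=grab('top'); P=cloud(d,m); bubble(im,P,'top')
E
```

```text
clock: 2.05
eef_pos: [488.4, 81.6, 250.7]
tool_rot: [3.14, -0.002, 1.575]
force: [-0.5, -0.7, -0.3]
width: 85.4
gripper_force: 0.0
{'clock': 2.05, 'eef_pos': [488.399, 81.555, 250.743], 'tool_rot': [3.14, -0.002, 1.575], 'force': [-0.538, -0.67, -0.291], 'width': 85.369, 'gripper_force': 0.0}
[ 0.049  0.427 -0.378  1.934  0.209  0.817 -0.437]
[[1.0, 0.01, 0.01, 488.85], [0.01, -0.96, -0.27, 153.93], [0.0, 0.27, -0.96, 374.05], [0.0, 0.0, 0.0, 1.0]]
[316 158  16  56 814] [491.1  83.   75.8] top 77.40516523116557 ((490.908203125, 81.61217498779297), (13.472506523132324, 48.887351989746094), 0.6446865200996399)
[393 255  36  12 113] [579.    5.9  68.9] top 61.51486564895838 ((554.5277709960938, 38.11371612548828), (25.709278106689453, 112.59757232666016), 34.8485107421875)
vial 500.8 -96.3 [18.1 21.8] z 66.3
bubble 0.3 [426. 150.] [ 720.  -240.1    6.9]
vial 497.9 -127.2 [17.1 76.4] z 68.2
```

View pics/w1.png

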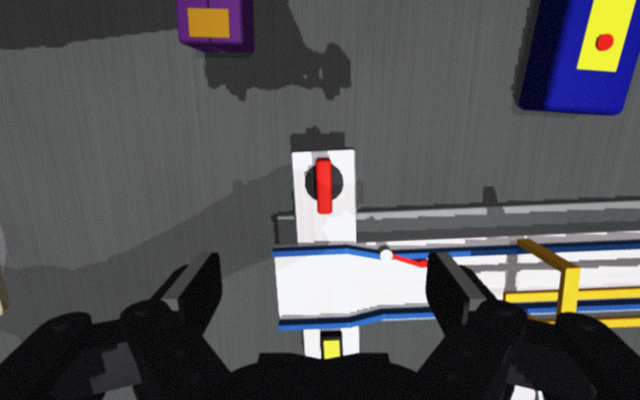

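The wrist picture shows the knob bar at (324,186), lying across the tool's closing line. Descending to grip it.

```bash
python3 -m creep '[{"jaw":1,"xyz":[0,2.5,50],"angular":[0,0,0]},{"jaw":1,"xyz":[0,2.5,100],"angular":[0,0,0]},{"jaw":1,"xyz":[0,2.5,150],"angular":[0,0,0]},{"jaw":1,"xyz":[0,2.5,177],"angular":[0,0,0]},{"jaw":1,"xyz":[0,2.5,177],"angular":[0,0,0]},{"jaw":0,"xyz":[0,2.5,177],"angular":[0,0,0]},{"jaw":-1,"xyz":[0,2.5,177],"angular":[0,0,0]},{"jaw":-1,"xyz":[0,2.5,177],"angular":[0,0,0]},{"jaw":-1,"xyz":[0,2.5,177],"angular":[0,0,0]},{"jaw":-1,"xyz":[0,2.5,177],"angular":[0,0,0]},{"jaw":-1,"xyz":[0,2.5,177],"angular":[0,0,0]},{"jaw":-1,"xyz":[0,2.5,177],"angular":[0,0,0]}]'
cat >> h.py <<'E'
def level(save=None):
    im,d,m=grab('top'); P=cloud(d,m)
    v=hsvmask(im,(24,90,90),(40,255,255))&(P[...,0]<540)&(P[...,2]>40)&(P[...,1]<-60)&(P[...,1]>-190)
    ys,xs=np.where(v); u0,u1,v0,v1=xs.min(),xs.max(),ys.min(),ys.max()
    c=im[v0-1:v1+2,u0-3:u1+4].astype(float)
    core=c[3:-3]; blue=core[:,:,2].mean(0); 
    w=np.clip(blue-np.percentile(blue[3:-3],60)-15,0,None); w[:3]=0;w[-3:]=0
    ub=(w*np.arange(len(w))).sum()/w.sum()+u0-3; mid=(u0+u1)/2; s=76/(u1-u0+1)
    print('blue',blue.round().tolist(),'off +y mm',round((mid-ub)*s,1),'tilt',round((mid-ub)*s/270,4))
    if save: cv2.imwrite('pics/'+save,cv2.resize(im[v0-12:v1+13,u0-80:u1+13,::-1],None,fx=6,fy=6,interpolation=cv2.INTER_CUBIC))
E
python3 - <<'E'
from h import *
level('lev1.png')
E
```

```text
clock: 3.75
eef_pos: [489.2, 77.4, 74.1]
tool_rot: [-3.141, 0.001, 1.571]
force: [-3.3, 0.4, 7.8]
width: 12.9
gripper_force: 58.7
blue [181.0, 112.0, 67.0, 80.0, 106.0, 114.0, 111.0, 113.0, 114.0, 118.0, 119.0, 123.0, 128.0, 124.0, 92.0, 97.0, 132.0, 130.0, 130.0, 129.0, 131.0, 113.0, 143.0, 248.0, 240.0, 226.0, 185.0, 124.0, 129.0, 129.0, 130.0, 129.0, 130.0, 118.0, 110.0, 159.0, 96.0] off +y mm -15.2 tilt -0.0561
```

View pics/lev1.png

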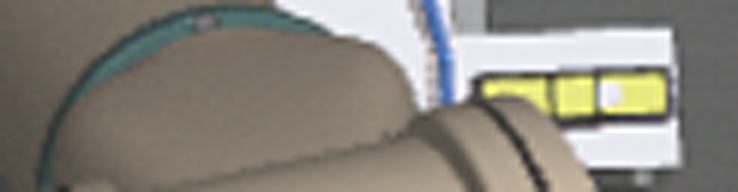

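The bubble sits just right of the right line, at crop (609,93) against a middle of 575. That is about -14.5 mm, or about 1.53 rad of clockwise turn.

```bash
python3 -m creep '[{"jaw":-1,"xyz":[3.5,1.5,0],"angular":[0,0,0]},{"jaw":-1,"xyz":[3.5,1.5,-0.7],"angular":[0,0,0.17]},{"jaw":-1,"xyz":[3.5,1.5,-1.4],"angular":[0,0,0.34]},{"jaw":-1,"xyz":[3.5,1.5,-2.1],"angular":[0,0,0.51]},{"jaw":-1,"xyz":[3.5,1.5,-2.8],"angular":[0,0,0.68]},{"jaw":-1,"xyz":[3.5,1.5,-3.5],"angular":[0,0,0.85]},{"jaw":-1,"xyz":[3.5,1.5,-4.2],"angular":[0,0,1.02]},{"jaw":-1,"xyz":[3.5,1.5,-4.9],"angular":[0,0,1.19]},{"jaw":-1,"xyz":[3.5,1.5,-5.5],"angular":[0,0,1.36]},{"jaw":-1,"xyz":[3.5,1.5,-6],"angular":[0,0,1.53]},{"jaw":-1,"xyz":[3.5,1.5,-6],"angular":[0,0,1.53]},{"jaw":-1,"xyz":[3.5,1.5,-6],"angular":[0,0,1.53]}]'
python3 - <<'E'
from h import *
level('lev2.png')
E
```

```text
clock: 5.3
eef_pos: [491.4, 74.8, 80.0]
tool_rot: [3.135, -0.0, 0.035]
force: [-2.4, -14.6, 7.5]
width: 12.7
gripper_force: 59.1
blue [143.0, 66.0, 90.0, 114.0, 134.0, 132.0, 130.0, 132.0, 132.0, 132.0, 131.0, 131.0, 127.0, 99.0, 75.0, 111.0, 190.0, 245.0, 243.0, 232.0, 97.0, 68.0, 103.0, 134.0, 130.0, 130.0, 130.0, 131.0, 130.0, 131.0, 132.0, 130.0, 116.0, 94.0, 120.0, 98.0] off +y mm -0.5 tilt -0.0018
```

View pics/lev2.png

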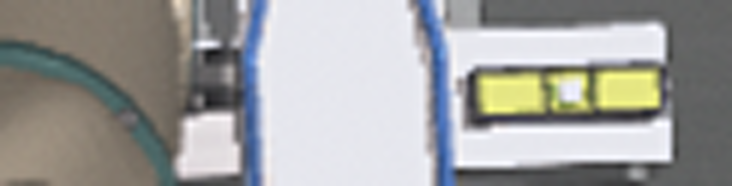

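The bubble at crop (569,92) sits centrally between the lines at 551 and 595. Releasing the knob, lifting and going over the near-left mould at (420,343).

```bash
python3 -m creep '[{"jaw":1,"xyz":[0,0,0],"angular":[0,0,0]},{"jaw":1,"xyz":[0,0,0],"angular":[0,0,0]},{"jaw":1,"xyz":[0,0,0],"angular":[0,0,0]},{"jaw":1,"xyz":[0,0,-50],"angular":[0,0,0]},{"jaw":1,"xyz":[0,0,-110],"angular":[0,0,0]},{"jaw":1,"xyz":[-14,-52,-170],"angular":[0,0,0.1]},{"jaw":1,"xyz":[-28,-104,-170],"angular":[0,0,0.28]},{"jaw":1,"xyz":[-43,-156,-170],"angular":[0,0,0.28]},{"jaw":1,"xyz":[-57,-208,-170],"angular":[0,0,0.28]},{"jaw":1,"xyz":[-71,-261,-170],"angular":[0,0,0.28]},{"jaw":1,"xyz":[-71,-261,-170],"angular":[0,0,0.28]},{"jaw":1,"xyz":[-71,-261,-170],"angular":[0,0,0.28]}]'
cat >> h.py <<'E'
def to(x,y,z,yaw=None,cmd=None):
    "shift in tool axes from the present pose"
    s=ctrl.read_state(); p=np.array(s['eef_pos']); r=R.from_euler('xyz',s['tool_rot'])
    y0=s['tool_rot'][2]; w=R.from_euler('xyz',[np.pi,0,y0]).inv().apply(np.array([x,y,z])-p)
    print('shift',w.round(1),'turn rz',None if yaw is None else round(-((yaw-y0+np.pi)%(2*np.pi)-np.pi),3))
E
python3 - <<'E'
from h import *
s=st(); print(np.round(s['qpos'],2)); level()
im,d,m=grab('wrist'); r=moulds('wrist',im,d,m)
im,d,m=grab('top','top2.png'); moulds('top',im,d,m); P=cloud(d,m)
x,y,a=min(r,key=lambda r:(r[0]-420)**2+(r[1]-343)**2); to(x,y,35,np.radians(a))
E
```

```text
clock: 6.85
eef_pos: [409.7, 338.6, 249.1]
tool_rot: [3.141, -0.0, -0.238]
force: [-0.4, -1.1, 0.3]
width: 85.7
gripper_force: 0.0
{'clock': 6.85, 'eef_pos': [409.684, 338.567, 249.145], 'tool_rot': [3.141, -0.0, -0.238], 'force': [-0.422, -1.093, 0.314], 'width': 85.687, 'gripper_force': 0.0}
[-0.97  0.48  0.32  1.86 -0.2   0.84 -2.35]
blue [147.0, 68.0, 94.0, 118.0, 138.0, 136.0, 136.0, 136.0, 136.0, 137.0, 135.0, 137.0, 132.0, 101.0, 78.0, 117.0, 199.0, 249.0, 247.0, 236.0, 101.0, 71.0, 107.0, 137.0, 136.0, 135.0, 135.0, 134.0, 135.0, 135.0, 135.0, 136.0, 119.0, 97.0, 124.0, 103.0] off +y mm -0.4 tilt -0.0016
dark 0.71 [252.  19.] xy 562 365 size 56 23 long-side deg 72 ztop 54.0
dark 0.62 [313. 158.] xy 424 343 size 66 56 long-side deg -16 ztop 54.0
PURPLE 0.59 [439. 164.] xy 393 231 size 66 56 long-side deg 89 ztop 54.0
PURPLE 0.59 [175. 159.] xy 460 473 size 66 56 long-side deg 40 ztop 54.0
dark 0.91 [452. 261.] xy 426 -299 size 66 56 long-side deg -2 ztop 54.0
dark 0.86 [213. 250.] xy 421 344 size 64 57 long-side deg -16 ztop 55.0
dark 0.67 [463. 195.] xy 594 -328 size 67 55 long-side deg -21 ztop 54.0
PURPLE 0.6 [250. 270.] xy 389 231 size 66 56 long-side deg 88 ztop 55.0
dark 0.56 [205. 200.] xy 580 360 size 66 58 long-side deg -19 ztop 55.0
shift [ 11.4  -8.5 214.4] turn rz 0.037
```

```bash
python3 -m creep '[{"jaw":1,"xyz":[11,-8.5,60],"angular":[0,0,0.037]},{"jaw":1,"xyz":[11,-8.5,120],"angular":[0,0,0.037]},{"jaw":1,"xyz":[11,-8.5,170],"angular":[0,0,0.037]},{"jaw":1,"xyz":[11,-8.5,214],"angular":[0,0,0.037]},{"jaw":1,"xyz":[11,-8.5,214],"angular":[0,0,0.037]},{"jaw":-1,"xyz":[11,-8.5,214],"angular":[0,0,0.037]},{"jaw":-1,"xyz":[11,-8.5,214],"angular":[0,0,0.037]},{"jaw":-1,"xyz":[11,-8.5,214],"angular":[0,0,0.037]},{"jaw":-1,"xyz":[11,-8.5,214],"angular":[0,0,0.037]},{"jaw":-1,"xyz":[11,-8.5,214],"angular":[0,0,0.037]},{"jaw":-1,"xyz":[11,-8.5,150],"angular":[0,0,0.037]},{"jaw":-1,"xyz":[11,-8.5,109],"angular":[0,0,0.037]}]'
python3 - <<'E'
from h import *
st(); to(485,-32.7,140,0.049); to(485,-32.7,87,.049)
E
```

```text
clock: 8.6
eef_pos: [423.0, 344.9, 142.8]
tool_rot: [-3.14, -0.001, -0.276]
force: [1.0, 0.9, -3.0]
width: 55.4
gripper_force: 66.1
{'clock': 8.6, 'eef_pos': [422.979, 344.901, 142.802], 'tool_rot': [-3.14, -0.001, -0.276], 'force': [1.001, 0.905, -2.955], 'width': 55.356, 'gripper_force': 66.077}
shift [162.6 346.4   2.8] turn rz -0.325
shift [162.6 346.4  55.8] turn rz -0.325
```

Held (width 55). Carry to above the mouth and check.

```bash
python3 -m creep '[{"jaw":-1,"xyz":[20,43,0],"angular":[0,0,-0.1]},{"jaw":-1,"xyz":[41,87,0],"angular":[0,0,-0.2]},{"jaw":-1,"xyz":[61,130,0],"angular":[0,0,-0.325]},{"jaw":-1,"xyz":[81,173,0],"angular":[0,0,-0.325]},{"jaw":-1,"xyz":[102,217,0],"angular":[0,0,-0.325]},{"jaw":-1,"xyz":[122,260,0],"angular":[0,0,-0.325]},{"jaw":-1,"xyz":[142,303,0],"angular":[0,0,-0.325]},{"jaw":-1,"xyz":[162.5,346.5,0],"angular":[0,0,-0.325]},{"jaw":-1,"xyz":[162.5,346.5,0],"angular":[0,0,-0.325]},{"jaw":-1,"xyz":[162.5,346.5,0],"angular":[0,0,-0.325]}]'
python3 - <<'E'
from h import *
im,d,m=grab('wrist','w2.png'); P=cloud(d,m)
b=hsvmask(im,(100,100,50),(125,255,255))&(P[...,2]>40)&(P[...,2]<75)
q=P[b]; cy=np.array([-27.3]); 
e=q-np.array([597,-27.3,0]); c,s=np.cos(.049),np.sin(.049); X=c*e[:,0]+s*e[:,1]; Y=-s*e[:,0]+c*e[:,1]
for a,bb in((-160,-140),(-140,-120),(-120,-100),(-100,-80),(-80,-60),(-60,-45),(-45,-20),(-20,20),(20,50)):
    k=(X>a)&(X<bb)&(abs(Y)<50); L=Y[k&(Y>0)]; Rr=Y[k&(Y<0)]; print(a,bb,len(L),len(Rr),np.median(L).round(1) if len(L) else '',np.median(Rr).round(1) if len(Rr) else '')
print(X[abs(Y)<50].min(), q[:,2].mean())
E
```

```text
clock: 9.85
eef_pos: [484.4, -32.8, 140.9]
tool_rot: [-3.141, -0.001, 0.049]
force: [-0.6, -0.0, -3.6]
width: 55.4
gripper_force: 65.8
-160 -140 0 0  
-140 -120 0 0  
-120 -100 0 61  -43.6
-100 -80 276 359 39.2 -41.9
-80 -60 394 398 36.1 -39.1
-60 -45 229 326 32.3 -35.1
-45 -20 190 564 32.1 -33.8
-20 20 706 708 31.1 -33.7
20 50 0 0  
-108.17435025066709 60.39249351708199
```

View pics/w2.png

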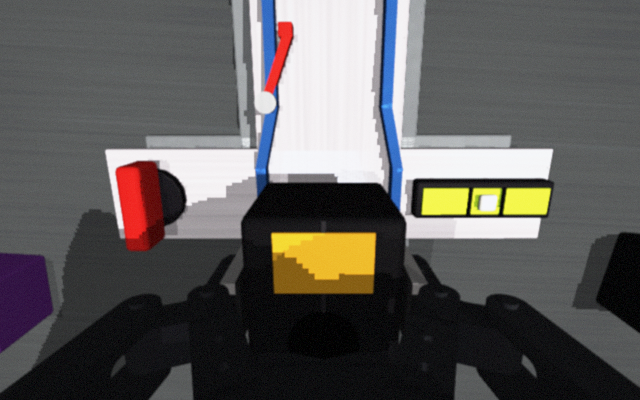

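The mould is held squarely over the mouth, and the bubble at (487,202) is between its lines at 470 and 502. Setting the mould down and backing off upward.

```bash
python3 -m creep '[{"jaw":-1,"xyz":[0,1,20],"angular":[0,0,0]},{"jaw":-1,"xyz":[0,1,40],"angular":[0,0,0]},{"jaw":-1,"xyz":[0,1,50],"angular":[0,0,0]},{"jaw":-1,"xyz":[0,1,53],"angular":[0,0,0]},{"jaw":-1,"xyz":[0,1,53],"angular":[0,0,0]},{"jaw":1,"xyz":[0,1,53],"angular":[0,0,0]},{"jaw":1,"xyz":[0,1,53],"angular":[0,0,0]},{"jaw":1,"xyz":[0,1,53],"angular":[0,0,0]},{"jaw":1,"xyz":[0,1,10],"angular":[0,0,0]},{"jaw":1,"xyz":[0,1,-30],"angular":[0,0,0]},{"jaw":-1,"xyz":[-60,1,-30],"angular":[0,0,0]},{"jaw":-1,"xyz":[-75,1,-30],"angular":[0,0,0]}]'
python3 - <<'E'
from h import *
s=st()
im,d,m=grab('wrist','w3.png'); P=cloud(d,m)
k=(hsvmask(im,(0,140,60),(8,255,255))|hsvmask(im,(173,140,60),(180,255,255)))&(P[...,1]<30)&(d>0); q=P[k]; print('pawl max x',np.percentile(q[:,0],99),q[q[:,0]>np.percentile(q[:,0],95)].mean(0))
k=(P[...,2]>98)&(P[...,2]<112)&(abs(P[...,1]+33)<60)&(P[...,0]>440)&(P[...,0]<640)&(d>0)
q=P[k]; print('mould top',cv2.minAreaRect(q[:,:2].astype(np.float32)),q[:,2].mean())
E
```

```text
clock: 11.4
eef_pos: [405.2, -38.0, 170.6]
tool_rot: [-3.141, 0.004, 0.048]
force: [-0.0, -0.8, 0.8]
width: 51.6
gripper_force: 0.0
{'clock': 11.4, 'eef_pos': [405.163, -37.981, 170.57], 'tool_rot': [-3.141, 0.004, 0.048], 'force': [-0.042, -0.817, 0.811], 'width': 51.584, 'gripper_force': 0.0}Traceback (most recent call last):
  File "<stdin>", line 4, in <module>
    return _quantile_unchecked(
        a, q, axis, out, overwrite_input, method, keepdims, weights)
    return _ureduce(a,
                    func=_quantile_ureduce_func,
    ...<5 lines>...
                    overwrite_input=overwrite_input,
                    method=method)
    r = func(a, **kwargs)
    result = _quantile(arr,
                       quantiles=q,
    ...<2 lines>...
                       out=out,
                       weights=wgt)
    slices_having_nans = np.isnan(arr[-1, ...])
                                  ~~~^^^^^^^^^
IndexError: index -1 is out of bounds for axis 0 with size 0
```

View pics/w3.png

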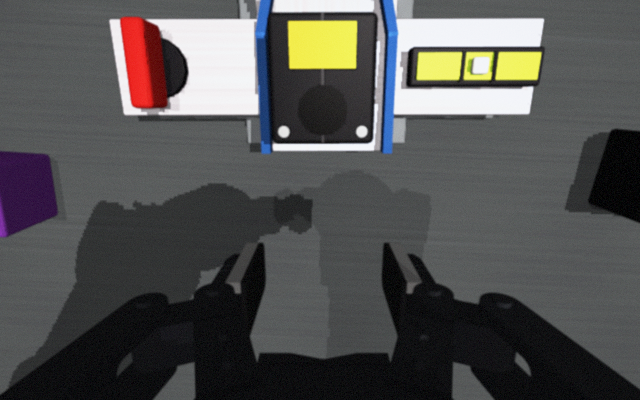

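The mould sits in the mouth, with its top spanning (270..375, 12..143). Closing, lowering behind it and pushing.

```bash
python3 -m creep '[{"jaw":-1,"xyz":[0,0,0],"angular":[0,0,0]},{"jaw":-1,"xyz":[0,0,0],"angular":[0,0,0]},{"jaw":-1,"xyz":[0,0,30],"angular":[0,0,0]},{"jaw":-1,"xyz":[0,0,60],"angular":[0,0,0]},{"jaw":-1,"xyz":[0,0,84],"angular":[0,0,0]},{"jaw":-1,"xyz":[20,0,84],"angular":[0,0,0]},{"jaw":-1,"xyz":[35,0,84],"angular":[0,0,0]},{"jaw":-1,"xyz":[47,0,84],"angular":[0,0,0]},{"jaw":-1,"xyz":[60,0,84],"angular":[0,0,0]},{"jaw":-1,"xyz":[75,0,84],"angular":[0,0,0]},{"jaw":-1,"xyz":[90,0,84],"angular":[0,0,0]}]' && python3 -m creep '[{"jaw":-1,"xyz":[15,0,0],"angular":[0,0,0]},{"jaw":-1,"xyz":[30,0,0],"angular":[0,0,0]},{"jaw":-1,"xyz":[45,0,0],"angular":[0,0,0]},{"jaw":-1,"xyz":[60,0,0],"angular":[0,0,0]},{"jaw":-1,"xyz":[75,0,0],"angular":[0,0,0]},{"jaw":-1,"xyz":[85,0,0],"angular":[0,0,0]},{"jaw":-1,"xyz":[95,0,0],"angular":[0,0,0]},{"jaw":-1,"xyz":[102,0,0],"angular":[0,0,0]},{"jaw":-1,"xyz":[102,0,0],"angular":[0,0,0]}]'
python3 - <<'E'
from h import *
im,d,m=grab('wrist','w4.png')
E
```

```text
clock: 12.82
eef_pos: [497.7, -34.0, 86.0]
tool_rot: [-3.142, 0.005, 0.048]
force: [-7.2, -1.3, 2.8]
width: -0.0
gripper_force: 1.7
clock: 13.95
eef_pos: [602.9, -27.9, 86.6]
tool_rot: [-3.141, -0.003, 0.049]
force: [-0.4, 1.0, -0.0]
width: 0.0
gripper_force: 0.0
```

View pics/w4.png

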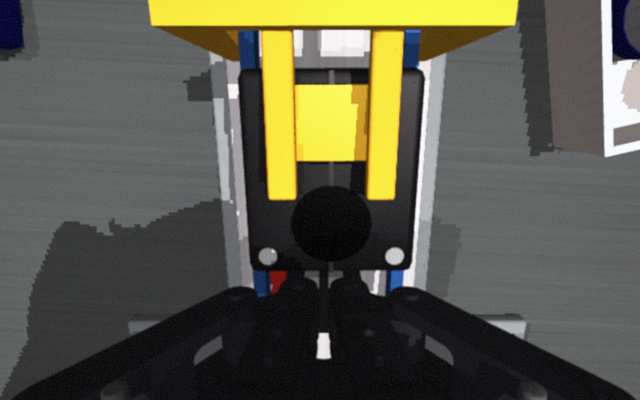

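The mould is past the pawl: the red tip at (278,282) stands in behind its rear face at row 268. Next is the far-left mould.

```bash
python3 -m creep '[{"jaw":-1,"xyz":[-5,0,-20],"angular":[0,0,0]},{"jaw":-1,"xyz":[-5,0,-75],"angular":[0,0,0]},{"jaw":0,"xyz":[-5,-40,-125],"angular":[0,0,0]},{"jaw":1,"xyz":[-4,-95,-130],"angular":[0,0,0.1]},{"jaw":1,"xyz":[-4,-155,-130],"angular":[0,0,0.2]},{"jaw":1,"xyz":[-4,-215,-130],"angular":[0,0,0.3]},{"jaw":1,"xyz":[-4,-275,-130],"angular":[0,0,0.38]},{"jaw":1,"xyz":[-4,-335,-130],"angular":[0,0,0.38]},{"jaw":1,"xyz":[-4,-387,-130],"angular":[0,0,0.38]},{"jaw":1,"xyz":[-4,-387,-130],"angular":[0,0,0.38]},{"jaw":1,"xyz":[-4,-387,-130],"angular":[0,0,0.38]}]'
cat >> h.py <<'E'
def pick(x0,y0,flip=False):
    s=st(); print('q7',round(s['qpos'][6],2))
    im,d,m=grab('wrist'); r=moulds('wrist',im,d,m)
    x,y,a=min(r,key=lambda r:(r[0]-x0)**2+(r[1]-y0)**2); x-=1.5
    to(x,y,35,np.radians(a)+(np.pi if flip else 0)); level()
    return x,y,a
E
python3 - <<'E'
from h import *
pick(580,360)
E
```

```text
clock: 15.38
eef_pos: [578.5, 356.9, 217.4]
tool_rot: [3.141, -0.001, -0.332]
force: [-0.2, -1.5, -0.2]
width: 85.3
gripper_force: 0.0
{'clock': 15.375, 'eef_pos': [578.505, 356.935, 217.394], 'tool_rot': [3.141, -0.001, -0.332], 'force': [-0.228, -1.463, -0.182], 'width': 85.254, 'gripper_force': 0.0}
q7 -2.25
PURPLE 0.83 [252. 322.] xy 460 472 size 66 57 long-side deg 40 ztop 54.0
dark 0.63 [319. 174.] xy 584 358 size 65 56 long-side deg -19 ztop 54.0
PURPLE 0.61 [518. 290.] xy 403 217 size 39 38 long-side deg 90 ztop 54.0
shift [  2.3  -3.4 182.3] turn rz -0.008
blue [145.0, 65.0, 92.0, 116.0, 136.0, 134.0, 133.0, 134.0, 133.0, 133.0, 133.0, 134.0, 129.0, 99.0, 78.0, 115.0, 196.0, 247.0, 246.0, 234.0, 100.0, 69.0, 105.0, 135.0, 134.0, 132.0, 133.0, 133.0, 133.0, 134.0, 134.0, 133.0, 117.0, 96.0, 122.0, 100.0] off +y mm -0.4 tilt -0.0016
```

```bash
python3 -m creep '[{"jaw":1,"xyz":[2,-3.5,60],"angular":[0,0,0]},{"jaw":1,"xyz":[2,-3.5,120],"angular":[0,0,0]},{"jaw":1,"xyz":[2,-3.5,160],"angular":[0,0,0]},{"jaw":1,"xyz":[2,-3.5,182],"angular":[0,0,0]},{"jaw":1,"xyz":[2,-3.5,182],"angular":[0,0,0]},{"jaw":-1,"xyz":[2,-3.5,182],"angular":[0,0,0]},{"jaw":-1,"xyz":[2,-3.5,182],"angular":[0,0,0]},{"jaw":-1,"xyz":[2,-3.5,182],"angular":[0,0,0]},{"jaw":-1,"xyz":[2,-3.5,182],"angular":[0,0,0]},{"jaw":-1,"xyz":[2,-3.5,182],"angular":[0,0,0]},{"jaw":-1,"xyz":[2,-3.5,120],"angular":[0,0,0]},{"jaw":-1,"xyz":[2,-3.5,77],"angular":[0,0,0]}]' && python3 -m creep '[{"jaw":-1,"xyz":[4,45,0],"angular":[0,0,-0.05]},{"jaw":-1,"xyz":[8,90,0],"angular":[0,0,-0.1]},{"jaw":-1,"xyz":[12,135,0],"angular":[0,0,-0.2]},{"jaw":-1,"xyz":[16,180,0],"angular":[0,0,-0.3]},{"jaw":-1,"xyz":[20,225,0],"angular":[0,0,-0.381]},{"jaw":-1,"xyz":[24,270,0],"angular":[0,0,-0.381]},{"jaw":-1,"xyz":[28,315,0],"angular":[0,0,-0.381]},{"jaw":-1,"xyz":[32,360,0],"angular":[0,0,-0.381]},{"jaw":-1,"xyz":[36,403,0],"angular":[0,0,-0.381]},{"jaw":-1,"xyz":[36,403,0],"angular":[0,0,-0.381]},{"jaw":-1,"xyz":[36,403,0],"angular":[0,0,-0.381]}]'
python3 - <<'E'
from h import *
to(484.5,-33.7,88,.049)
im,d,m=grab('wrist','w5.png')
E
```

```text
clock: 17.02
eef_pos: [582.0, 360.9, 141.7]
tool_rot: [-3.14, -0.001, -0.331]
force: [0.4, 0.4, -0.9]
width: 55.8
gripper_force: 65.6
clock: 18.4
eef_pos: [485.0, -31.8, 139.8]
tool_rot: [-3.141, -0.001, 0.05]
force: [0.7, 0.1, -3.2]
width: 55.7
gripper_force: 65.6
shift [-0.5  1.9 51.8] turn rz 0.001
```

View pics/w5.png

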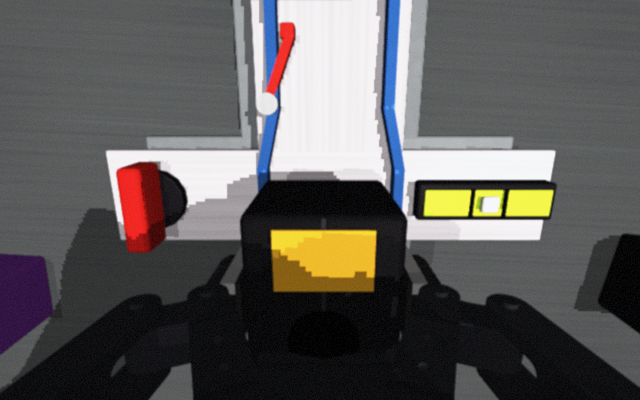

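Mould two is held squarely and the pawl (288,30) is sprung in. Repeating the placing and pushing sequence.

```bash
python3 -m creep '[{"jaw":-1,"xyz":[0,1.5,20],"angular":[0,0,0]},{"jaw":-1,"xyz":[0,1.5,40],"angular":[0,0,0]},{"jaw":-1,"xyz":[0,1.5,50],"angular":[0,0,0]},{"jaw":-1,"xyz":[0,1.5,53],"angular":[0,0,0]},{"jaw":-1,"xyz":[0,1.5,53],"angular":[0,0,0]},{"jaw":1,"xyz":[0,1.5,53],"angular":[0,0,0]},{"jaw":1,"xyz":[0,1.5,53],"angular":[0,0,0]},{"jaw":1,"xyz":[0,1.5,53],"angular":[0,0,0]},{"jaw":1,"xyz":[0,1.5,10],"angular":[0,0,0]},{"jaw":1,"xyz":[0,1.5,-30],"angular":[0,0,0]},{"jaw":-1,"xyz":[-60,1.5,-30],"angular":[0,0,0]},{"jaw":-1,"xyz":[-80,1.5,-30],"angular":[0,0,0]}]' && python3 -m creep '[{"jaw":-1,"xyz":[0,0,0],"angular":[0,0,0]},{"jaw":-1,"xyz":[0,0,0],"angular":[0,0,0]},{"jaw":-1,"xyz":[0,0,30],"angular":[0,0,0]},{"jaw":-1,"xyz":[0,0,60],"angular":[0,0,0]},{"jaw":-1,"xyz":[0,0,84],"angular":[0,0,0]},{"jaw":-1,"xyz":[20,0,84],"angular":[0,0,0]},{"jaw":-1,"xyz":[35,0,84],"angular":[0,0,0]},{"jaw":-1,"xyz":[47,0,84],"angular":[0,0,0]},{"jaw":-1,"xyz":[60,0,84],"angular":[0,0,0]},{"jaw":-1,"xyz":[75,0,84],"angular":[0,0,0]},{"jaw":-1,"xyz":[90,0,84],"angular":[0,0,0]}]' && python3 -m creep '[{"jaw":-1,"xyz":[15,0,0],"angular":[0,0,0]},{"jaw":-1,"xyz":[30,0,0],"angular":[0,0,0]},{"jaw":-1,"xyz":[45,0,0],"angular":[0,0,0]},{"jaw":-1,"xyz":[60,0,0],"angular":[0,0,0]},{"jaw":-1,"xyz":[75,0,0],"angular":[0,0,0]},{"jaw":-1,"xyz":[85,0,0],"angular":[0,0,0]},{"jaw":-1,"xyz":[95,0,0],"angular":[0,0,0]},{"jaw":-1,"xyz":[104,0,0],"angular":[0,0,0]},{"jaw":-1,"xyz":[104,0,0],"angular":[0,0,0]}]'
python3 - <<'E'
from h import *
im,d,m=grab('wrist','w6.png')
im,d,m=grab('top'); moulds('top',im,d,m); level()
E
```

```text
clock: 19.95
eef_pos: [401.0, -37.8, 169.7]
tool_rot: [-3.141, 0.003, 0.049]
force: [0.4, 0.0, -0.6]
width: 51.7
gripper_force: 0.0
clock: 21.32
eef_pos: [493.8, -33.6, 85.1]
tool_rot: [-3.141, 0.003, 0.049]
force: [-5.6, -1.9, 3.2]
width: -0.1
gripper_force: 1.3
clock: 22.45
eef_pos: [599.9, -27.8, 85.4]
tool_rot: [3.141, -0.002, 0.05]
force: [-0.8, -0.3, 0.2]
width: -0.1
gripper_force: 0.0
dark 0.68 [452. 261.] xy 427 -299 size 66 57 long-side deg -3 ztop 55.0
dark 0.68 [163. 245.] xy 456 474 size 68 57 long-side deg 41 ztop 55.0
dark 0.67 [461. 195.] xy 594 -328 size 67 56 long-side deg -20 ztop 54.0
blue [106.0, 56.0, 88.0, 112.0, 132.0, 131.0, 130.0, 131.0, 130.0, 131.0, 131.0, 131.0, 126.0, 97.0, 72.0, 112.0, 195.0, 247.0, 245.0, 232.0, 96.0, 66.0, 101.0, 133.0, 131.0, 131.0, 130.0, 132.0, 132.0, 131.0, 131.0, 130.0, 116.0, 93.0, 119.0, 98.0] off +y mm -0.4 tilt -0.0015
```

View pics/w6.png

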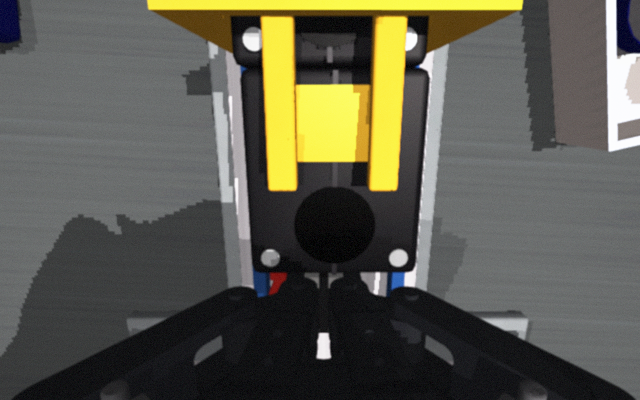

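Mould two is inside, with its rear at row 270 and the pawl tip at (277,282) behind it. Next is the far-right mould.

```bash
python3 -m creep '[{"jaw":-1,"xyz":[-5,0,-20],"angular":[0,0,0]},{"jaw":-1,"xyz":[-5,0,-75],"angular":[0,0,0]},{"jaw":0,"xyz":[-8,35,-125],"angular":[0,0,0]},{"jaw":1,"xyz":[-12,90,-130],"angular":[0,0,0.1]},{"jaw":1,"xyz":[-16,145,-130],"angular":[0,0,0.2]},{"jaw":1,"xyz":[-20,200,-130],"angular":[0,0,0.3]},{"jaw":1,"xyz":[-23,255,-130],"angular":[0,0,0.4]},{"jaw":1,"xyz":[-23,297,-130],"angular":[0,0,0.4]},{"jaw":1,"xyz":[-23,297,-130],"angular":[0,0,0.4]},{"jaw":1,"xyz":[-23,297,-130],"angular":[0,0,0.4]}]'
python3 - <<'E'
from h import *
x,y,a=pick(594,-328)
c,s=np.cos(np.radians(a)),np.sin(np.radians(a)); D=np.array([484.5-x,-33.5-y]); print('carry',D@[c,s],D@[s,-c],'turn',np.radians(a)-.049)
E
```

```text
clock: 23.9
eef_pos: [590.3, -324.9, 216.1]
tool_rot: [-3.14, -0.0, -0.35]
force: [0.7, 0.2, 0.2]
width: 85.5
gripper_force: 0.0
{'clock': 23.9, 'eef_pos': [590.316, -324.9, 216.14], 'tool_rot': [-3.14, -0.0, -0.35], 'force': [0.677, 0.227, 0.205], 'width': 85.455, 'gripper_force': 0.0}
q7 -1.12
dark 0.96 [351. 319.] xy 432 -301 size 64 56 long-side deg -3 ztop 54.0
dark 0.94 [  9. 255.] xy 625 -47 size 67 30 long-side deg -36 ztop 61.0
dark 0.63 [328. 172.] xy 597 -329 size 65 56 long-side deg -20 ztop 54.0
shift [  6.3   3.2 180.8] turn rz -0.002
blue [180.0, 163.0, 129.0, 112.0, 116.0, 114.0, 112.0, 108.0, 108.0, 105.0, 104.0, 104.0, 103.0, 100.0, 98.0, 102.0, 105.0, 107.0, 107.0, 106.0, 97.0, 94.0, 96.0, 99.0, 100.0, 102.0, 101.0, 102.0, 103.0, 104.0, 104.0, 105.0, 105.0, 100.0, 94.0, 96.0, 96.0, 96.0, 97.0, 99.0, 99.0, 99.0, 99.0, 98.0, 98.0, 96.0, 96.0, 95.0, 95.0, 93.0, 92.0, 91.0, 91.0, 91.0, 90.0, 90.0, 89.0, 88.0, 88.0, 88.0, 87.0, 86.0, 87.0, 89.0, 90.0, 93.0, 95.0, 98.0, 99.0, 97.0, 97.0, 97.0, 97.0, 96.0, 99.0, 99.0, 102.0, 103.0, 105.0, 107.0, 111.0, 119.0, 127.0, 127.0, 128.0, 131.0, 132.0, 133.0, 134.0, 136.0, 137.0, 138.0, 139.0, 140.0, 141.0, 142.0, 142.0, 142.0, 143.0, 143.0, 143.0, 143.0, 144.0, 143.0, 144.0] off +y mm -31.7 tilt -0.1172
carry -204.78892032440658 -240.21055716554312 turn -0.3949551450875988
```

(The level reading there is just the arm hiding the vial.) Grasp and carry.

```bash
python3 -m creep '[{"jaw":1,"xyz":[6,3,60],"angular":[0,0,0]},{"jaw":1,"xyz":[6,3,120],"angular":[0,0,0]},{"jaw":1,"xyz":[6,3,160],"angular":[0,0,0]},{"jaw":1,"xyz":[6,3,181],"angular":[0,0,0]},{"jaw":1,"xyz":[6,3,181],"angular":[0,0,0]},{"jaw":-1,"xyz":[6,3,181],"angular":[0,0,0]},{"jaw":-1,"xyz":[6,3,181],"angular":[0,0,0]},{"jaw":-1,"xyz":[6,3,181],"angular":[0,0,0]},{"jaw":-1,"xyz":[6,3,181],"angular":[0,0,0]},{"jaw":-1,"xyz":[6,3,181],"angular":[0,0,0]},{"jaw":-1,"xyz":[6,3,120],"angular":[0,0,0]},{"jaw":-1,"xyz":[6,3,76],"angular":[0,0,0]}]' && python3 -m creep '[{"jaw":-1,"xyz":[-26,-30,0],"angular":[0,0,-0.1]},{"jaw":-1,"xyz":[-51,-60,0],"angular":[0,0,-0.2]},{"jaw":-1,"xyz":[-77,-90,0],"angular":[0,0,-0.3]},{"jaw":-1,"xyz":[-102,-120,0],"angular":[0,0,-0.395]},{"jaw":-1,"xyz":[-128,-150,0],"angular":[0,0,-0.395]},{"jaw":-1,"xyz":[-154,-180,0],"angular":[0,0,-0.395]},{"jaw":-1,"xyz":[-180,-210,0],"angular":[0,0,-0.395]},{"jaw":-1,"xyz":[-204.5,-240,0],"angular":[0,0,-0.395]},{"jaw":-1,"xyz":[-204.5,-240,0],"angular":[0,0,-0.395]},{"jaw":-1,"xyz":[-204.5,-240,0],"angular":[0,0,-0.395]}]'
python3 - <<'E'
from h import *
to(484.5,-33.3,87,.049)
im,d,m=grab('wrist','w7.png')
E
```

```text
clock: 25.55
eef_pos: [595.1, -331.1, 141.5]
tool_rot: [3.141, -0.001, -0.35]
force: [-0.0, 0.1, -3.0]
width: 55.6
gripper_force: 65.8
clock: 26.8
eef_pos: [485.7, -35.6, 139.9]
tool_rot: [3.141, -0.002, 0.045]
force: [0.4, -0.5, -3.2]
width: 55.8
gripper_force: 65.8
shift [-1.1 -2.4 52.9] turn rz -0.004
```

View pics/w7.png

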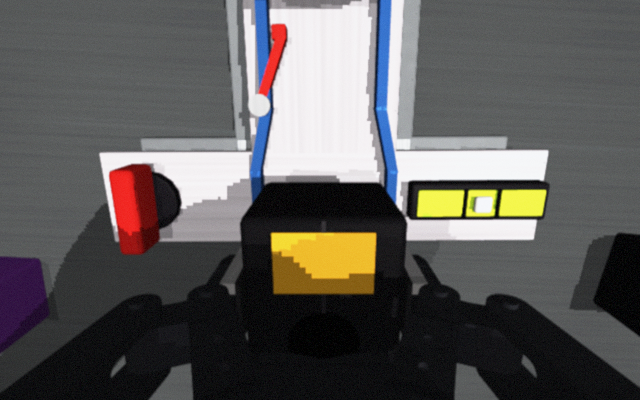

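Mould three is held squarely, about 2 mm to the right. Correcting that, placing and pushing.

```bash
python3 -m creep '[{"jaw":-1,"xyz":[0,-2,20],"angular":[0,0,-0.004]},{"jaw":-1,"xyz":[0,-2,40],"angular":[0,0,-0.004]},{"jaw":-1,"xyz":[0,-2,50],"angular":[0,0,-0.004]},{"jaw":-1,"xyz":[0,-2,53],"angular":[0,0,-0.004]},{"jaw":-1,"xyz":[0,-2,53],"angular":[0,0,-0.004]},{"jaw":1,"xyz":[0,-2,53],"angular":[0,0,-0.004]},{"jaw":1,"xyz":[0,-2,53],"angular":[0,0,-0.004]},{"jaw":1,"xyz":[0,-2,53],"angular":[0,0,-0.004]},{"jaw":1,"xyz":[0,-2,10],"angular":[0,0,-0.004]},{"jaw":1,"xyz":[0,-2,-30],"angular":[0,0,-0.004]},{"jaw":-1,"xyz":[-60,-2,-30],"angular":[0,0,-0.004]},{"jaw":-1,"xyz":[-80,-2,-30],"angular":[0,0,-0.004]}]' && python3 -m creep '[{"jaw":-1,"xyz":[0,0,0],"angular":[0,0,0]},{"jaw":-1,"xyz":[0,0,0],"angular":[0,0,0]},{"jaw":-1,"xyz":[0,0,30],"angular":[0,0,0]},{"jaw":-1,"xyz":[0,0,60],"angular":[0,0,0]},{"jaw":-1,"xyz":[0,0,84],"angular":[0,0,0]},{"jaw":-1,"xyz":[20,0,84],"angular":[0,0,0]},{"jaw":-1,"xyz":[35,0,84],"angular":[0,0,0]},{"jaw":-1,"xyz":[47,0,84],"angular":[0,0,0]},{"jaw":-1,"xyz":[60,0,84],"angular":[0,0,0]},{"jaw":-1,"xyz":[75,0,84],"angular":[0,0,0]},{"jaw":-1,"xyz":[90,0,84],"angular":[0,0,0]}]' && python3 -m creep '[{"jaw":-1,"xyz":[15,0,0],"angular":[0,0,0]},{"jaw":-1,"xyz":[30,0,0],"angular":[0,0,0]},{"jaw":-1,"xyz":[45,0,0],"angular":[0,0,0]},{"jaw":-1,"xyz":[60,0,0],"angular":[0,0,0]},{"jaw":-1,"xyz":[75,0,0],"angular":[0,0,0]},{"jaw":-1,"xyz":[85,0,0],"angular":[0,0,0]},{"jaw":-1,"xyz":[95,0,0],"angular":[0,0,0]},{"jaw":-1,"xyz":[104,0,0],"angular":[0,0,0]},{"jaw":-1,"xyz":[104,0,0],"angular":[0,0,0]}]'
python3 - <<'E'
from h import *
im,d,m=grab('wrist','w8.png')
im,d,m=grab('top'); moulds('top',im,d,m); level()
E
```

```text
clock: 28.35
eef_pos: [401.5, -36.5, 169.7]
tool_rot: [-3.14, 0.002, 0.048]
force: [-0.3, -0.0, 0.1]
width: 51.7
gripper_force: 0.0
clock: 29.72
eef_pos: [494.3, -32.5, 85.1]
tool_rot: [-3.141, 0.003, 0.049]
force: [-6.5, -2.4, 2.2]
width: -0.2
gripper_force: 1.1
clock: 30.85
eef_pos: [599.6, -27.0, 85.1]
tool_rot: [3.141, -0.0, 0.049]
force: [-1.8, 0.4, -0.2]
width: 0.2
gripper_force: 0.0
dark 0.78 [453. 258.] xy 427 -299 size 66 56 long-side deg -1 ztop 55.0
dark 0.76 [163. 245.] xy 456 474 size 68 57 long-side deg 41 ztop 54.0
dark 0.54 [344. 120.] xy 771 -17 size 68 18 long-side deg -62 ztop 60.0
blue [122.0, 59.0, 87.0, 114.0, 132.0, 131.0, 131.0, 131.0, 132.0, 130.0, 130.0, 132.0, 127.0, 96.0, 73.0, 112.0, 194.0, 246.0, 244.0, 232.0, 97.0, 67.0, 102.0, 134.0, 131.0, 130.0, 131.0, 132.0, 131.0, 131.0, 131.0, 130.0, 115.0, 94.0, 120.0, 98.0] off +y mm -0.4 tilt -0.0015
```

View pics/w8.png

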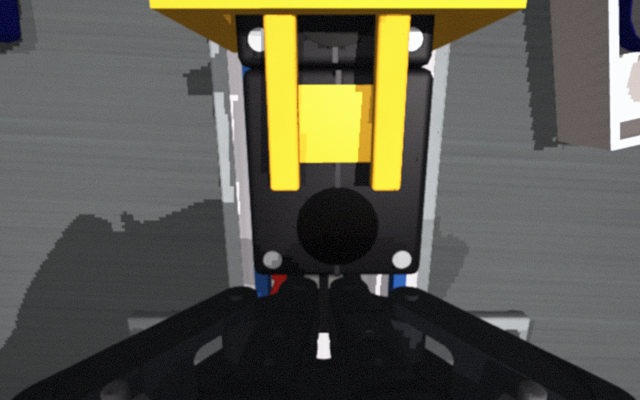

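Mould three is in, with the pawl tip at (279,282) behind it. The last one is the near-right mould.

```bash
python3 -m creep '[{"jaw":-1,"xyz":[-5,0,-20],"angular":[0,0,0]},{"jaw":-1,"xyz":[-5,0,-75],"angular":[0,0,0]},{"jaw":0,"xyz":[-20,20,-125],"angular":[0,0,0]},{"jaw":1,"xyz":[-50,65,-130],"angular":[0,0,0.08]},{"jaw":1,"xyz":[-80,110,-130],"angular":[0,0,0.08]},{"jaw":1,"xyz":[-110,155,-130],"angular":[0,0,0.08]},{"jaw":1,"xyz":[-140,200,-130],"angular":[0,0,0.08]},{"jaw":1,"xyz":[-170,240,-130],"angular":[0,0,0.08]},{"jaw":1,"xyz":[-188,262,-130],"angular":[0,0,0.08]},{"jaw":1,"xyz":[-188,262,-130],"angular":[0,0,0.08]},{"jaw":1,"xyz":[-188,262,-130],"angular":[0,0,0.08]}]'
python3 - <<'E'
from h import *
x,y,a=pick(427,-299)
c,s=np.cos(np.radians(a)),np.sin(np.radians(a)); D=np.array([484.5-x,-33.5-y]); print('carry',D@[c,s],D@[s,-c],'turn',np.radians(a)-.049)
E
```

```text
clock: 32.42
eef_pos: [424.8, -297.4, 216.2]
tool_rot: [-3.141, -0.002, -0.03]
force: [-0.3, -0.2, -0.5]
width: 85.3
gripper_force: 0.0
{'clock': 32.425, 'eef_pos': [424.773, -297.436, 216.187], 'tool_rot': [-3.141, -0.002, -0.03], 'force': [-0.257, -0.192, -0.457], 'width': 85.288, 'gripper_force': 0.0}
q7 -0.67Traceback (most recent call last):
  File "<stdin>", line 2, in <module>
  File "h.py", line 56, in pick
    x,y,a=min(r,key=lambda r:(r[0]-x0)**2+(r[1]-y0)**2); x-=1.5
          ~~~^^^^^^^^^^^^^^^^^^^^^^^^^^^^^^^^^^^^^^^^^^
ValueError: min() iterable argument is empty
```

Missed by the network, or knocked aside. Looking again.

Run:
```python
from h import *
im,d,m=grab('top'); moulds('top',im,d,m)
try:
    x,y,a=pick(427,-299)
    c,s=np.cos(np.radians(a)),np.sin(np.radians(a)); D=np.array([484.5-x,-33.5-y]); print('carry',D@[c,s],D@[s,-c],'turn',np.radians(a)-.049)
except ValueError: pass
im,d,m=grab('wrist','w9.png')
```

```text
dark 0.91 [352. 174.] xy 630 -13 size 88 43 long-side deg 44 ztop 52.0
dark 0.72 [161. 242.] xy 456 474 size 67 57 long-side deg 41 ztop 54.0
dark 0.69 [345. 121.] xy 756 9 size 0 0 long-side deg 0 ztop 58.0
dark 0.68 [449. 262.] xy 425 -299 size 60 56 long-side deg -4 ztop 54.0
dark 0.64 [346. 141.] xy 734 6 size 17 0 long-side deg 2 ztop 58.0
PURPLE 0.63 [253. 268.] xy 389 231 size 66 56 long-side deg 88 ztop 55.0
{'clock': 32.625, 'eef_pos': [424.774, -297.019, 215.415], 'tool_rot': [-3.141, -0.0, -0.029], 'force': [0.306, -0.68, 0.149], 'width': 85.024, 'gripper_force': 0.0}
q7 -0.67
dark 0.69 [328. 173.] xy 430 -301 size 65 56 long-side deg -3 ztop 54.0
shift [  4.    3.8 180.3] turn rz 0.018
blue [150.0, 70.0, 97.0, 122.0, 141.0, 139.0, 139.0, 140.0, 140.0, 139.0, 139.0, 139.0, 135.0, 106.0, 81.0, 121.0, 204.0, 252.0, 249.0, 240.0, 104.0, 75.0, 110.0, 141.0, 139.0, 139.0, 138.0, 138.0, 138.0, 138.0, 140.0, 137.0, 123.0, 100.0, 127.0, 105.0] off +y mm -0.4 tilt -0.0015
carry 43.448112193859174 -270.11522509355115 turn -0.09609507440085224
```

View pics/w9.png

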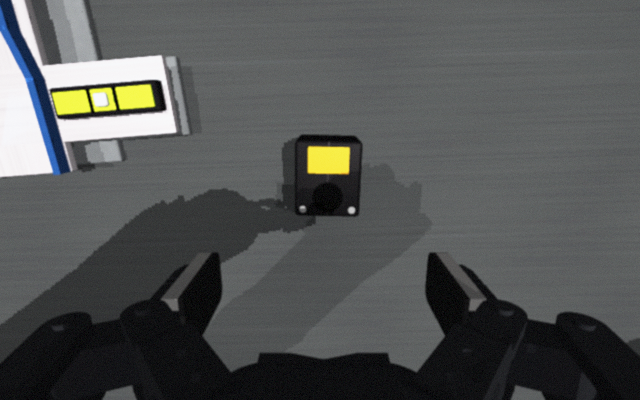

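The dark mould is right below the tool at (328,175). The first call simply missed it. Grasp and carry.

```bash
python3 -m creep '[{"jaw":1,"xyz":[4,3.5,60],"angular":[0,0,0.018]},{"jaw":1,"xyz":[4,3.5,120],"angular":[0,0,0.018]},{"jaw":1,"xyz":[4,3.5,160],"angular":[0,0,0.018]},{"jaw":1,"xyz":[4,3.5,180.5],"angular":[0,0,0.018]},{"jaw":1,"xyz":[4,3.5,180.5],"angular":[0,0,0.018]},{"jaw":-1,"xyz":[4,3.5,180.5],"angular":[0,0,0.018]},{"jaw":-1,"xyz":[4,3.5,180.5],"angular":[0,0,0.018]},{"jaw":-1,"xyz":[4,3.5,180.5],"angular":[0,0,0.018]},{"jaw":-1,"xyz":[4,3.5,180.5],"angular":[0,0,0.018]},{"jaw":-1,"xyz":[4,3.5,180.5],"angular":[0,0,0.018]},{"jaw":-1,"xyz":[4,3.5,120],"angular":[0,0,0.018]},{"jaw":-1,"xyz":[4,3.5,76],"angular":[0,0,0.018]}]' && python3 -m creep '[{"jaw":-1,"xyz":[8,-45,0],"angular":[0,0,-0.05]},{"jaw":-1,"xyz":[15,-90,0],"angular":[0,0,-0.096]},{"jaw":-1,"xyz":[22,-135,0],"angular":[0,0,-0.096]},{"jaw":-1,"xyz":[29,-180,0],"angular":[0,0,-0.096]},{"jaw":-1,"xyz":[36,-225,0],"angular":[0,0,-0.096]},{"jaw":-1,"xyz":[43.5,-270,0],"angular":[0,0,-0.096]},{"jaw":-1,"xyz":[43.5,-270,0],"angular":[0,0,-0.096]},{"jaw":-1,"xyz":[43.5,-270,0],"angular":[0,0,-0.096]}]'
python3 - <<'E'
from h import *
to(484.5,-33.3,87,.049)
im,d,m=grab('wrist','w10.png')
E
```

```text
clock: 34.33
eef_pos: [427.7, -301.7, 140.9]
tool_rot: [3.141, 0.0, -0.049]
force: [1.0, -0.8, -3.1]
width: 55.1
gripper_force: 66.8
clock: 35.33
eef_pos: [484.3, -34.4, 139.5]
tool_rot: [3.141, -0.0, 0.047]
force: [0.1, -0.3, -2.2]
width: 55.4
gripper_force: 66.7
shift [ 0.3 -1.1 52.5] turn rz -0.002
```

View pics/w10.png

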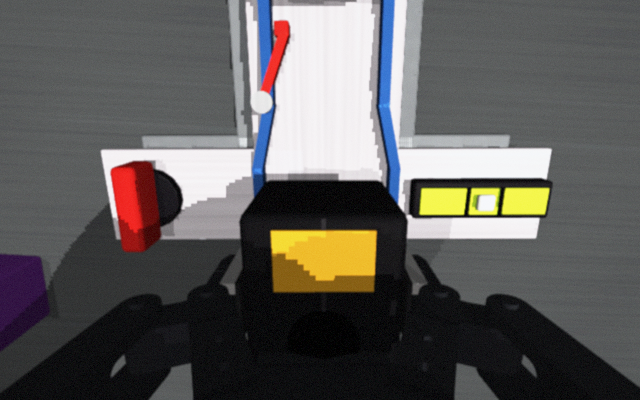

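Good. Final placing and push.

```bash
python3 -m creep '[{"jaw":-1,"xyz":[0,-1,20],"angular":[0,0,0]},{"jaw":-1,"xyz":[0,-1,40],"angular":[0,0,0]},{"jaw":-1,"xyz":[0,-1,50],"angular":[0,0,0]},{"jaw":-1,"xyz":[0,-1,53],"angular":[0,0,0]},{"jaw":-1,"xyz":[0,-1,53],"angular":[0,0,0]},{"jaw":1,"xyz":[0,-1,53],"angular":[0,0,0]},{"jaw":1,"xyz":[0,-1,53],"angular":[0,0,0]},{"jaw":1,"xyz":[0,-1,53],"angular":[0,0,0]},{"jaw":1,"xyz":[0,-1,10],"angular":[0,0,0]},{"jaw":1,"xyz":[0,-1,-30],"angular":[0,0,0]},{"jaw":-1,"xyz":[-60,-1,-30],"angular":[0,0,0]},{"jaw":-1,"xyz":[-80,-1,-30],"angular":[0,0,0]}]' && python3 -m creep '[{"jaw":-1,"xyz":[0,0,0],"angular":[0,0,0]},{"jaw":-1,"xyz":[0,0,0],"angular":[0,0,0]},{"jaw":-1,"xyz":[0,0,30],"angular":[0,0,0]},{"jaw":-1,"xyz":[0,0,60],"angular":[0,0,0]},{"jaw":-1,"xyz":[0,0,84],"angular":[0,0,0]},{"jaw":-1,"xyz":[20,0,84],"angular":[0,0,0]},{"jaw":-1,"xyz":[35,0,84],"angular":[0,0,0]},{"jaw":-1,"xyz":[47,0,84],"angular":[0,0,0]},{"jaw":-1,"xyz":[60,0,84],"angular":[0,0,0]},{"jaw":-1,"xyz":[75,0,84],"angular":[0,0,0]},{"jaw":-1,"xyz":[90,0,84],"angular":[0,0,0]}]' && python3 -m creep '[{"jaw":-1,"xyz":[15,0,0],"angular":[0,0,0]},{"jaw":-1,"xyz":[30,0,0],"angular":[0,0,0]},{"jaw":-1,"xyz":[45,0,0],"angular":[0,0,0]},{"jaw":-1,"xyz":[60,0,0],"angular":[0,0,0]},{"jaw":-1,"xyz":[75,0,0],"angular":[0,0,0]},{"jaw":-1,"xyz":[85,0,0],"angular":[0,0,0]},{"jaw":-1,"xyz":[95,0,0],"angular":[0,0,0]},{"jaw":-1,"xyz":[102,0,0],"angular":[0,0,0]},{"jaw":-1,"xyz":[102,0,0],"angular":[0,0,0]}]' && python3 -m creep '[{"jaw":-1,"xyz":[-10,0,0],"angular":[0,0,0]},{"jaw":-1,"xyz":[-40,0,-40],"angular":[0,0,0]},{"jaw":-1,"xyz":[-70,0,-90],"angular":[0,0,0]},{"jaw":-1,"xyz":[-100,0,-140],"angular":[0,0,0]},{"jaw":-1,"xyz":[-100,0,-140],"angular":[0,0,0]},{"jaw":-1,"xyz":[-100,0,-140],"angular":[0,0,0]}]'
python3 - <<'E'
from h import *
im,d,m=grab('wrist','w11.png'); level()
E
```

```text
clock: 36.88
eef_pos: [401.1, -36.6, 169.8]
tool_rot: [-3.14, 0.002, 0.046]
force: [-0.1, -0.9, -0.0]
width: 51.5
gripper_force: 0.0
clock: 38.25
eef_pos: [493.6, -33.0, 85.1]
tool_rot: [-3.141, 0.003, 0.047]
force: [-7.0, -4.0, 2.5]
width: 0.5
gripper_force: 1.4
clock: 39.38
eef_pos: [595.3, -27.9, 84.6]
tool_rot: [-3.141, 0.003, 0.047]
force: [-2.6, -0.7, -1.8]
width: -0.0
gripper_force: 0.0
clock: 40.12
eef_pos: [497.1, -32.1, 225.7]
tool_rot: [-3.141, -0.003, 0.048]
force: [0.4, 0.1, 0.5]
width: -0.0
gripper_force: 0.0
blue [113.0, 133.0, 148.0, 123.0, 195.0, 248.0, 247.0, 235.0, 97.0, 67.0, 103.0, 135.0, 132.0, 132.0, 132.0, 133.0, 133.0, 133.0, 134.0, 132.0, 117.0, 93.0, 122.0, 100.0] off +y mm 24.6 tilt 0.091
```

View pics/w11.png

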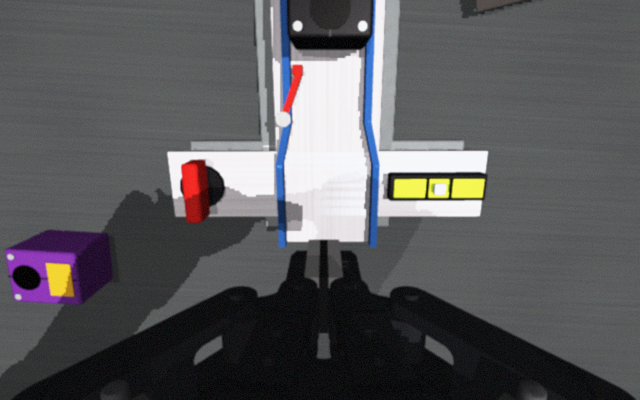

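The last mould's rear edge (row 48) is beyond the pawl tip at (297,67), which has sprung back in. The bubble at (440,188) is centred between the lines at 428 and 450. The robot is clear, so I'm handing in.

```bash
python3 -c "
from cell import ctrl; print(ctrl.finish_job())"
```

```text
the job is handed in; nothing more can be done
None
```

The job is handed in: the bed is level, all four graphite moulds are past the pawl, which has sprung back behind the last one, and the purple look-alikes, igniter box and tray were not touched.

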